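# Index the magnifier over the printed gear

### The arm

A 6-joint arm with a two-finger parallel gripper is mounted at the origin on the work surface. World frame = base frame: x ahead of the robot, y to its left, z up, the work surface at z = 0. Lengths are in m, angles in degrees, forces in N, time in s.
With the tool pointing down it reaches from about 0.25 to 0.725 m from the base axis. Payload 9.7 kg.
Tool frame: the origin (TCP) lies midway between the tips of the shut fingers; the grasp point (between the pads) lies 19 mm behind it; z points along the fingers, y is the line along which they close (so a half turn about z gives the same grasp; the last joint's range is limited). The gripper opens to 85 mm and grips with 20 to 120 N. Pads are 22 mm wide; open, the fingers measure 114 mm over their backs; the gripper's body (76 mm by 85 mm) begins 54 mm behind the grasp point. The pads swing forward as they close: fully open they stand 13 mm farther back than shut.
Start: joints at [0, 4.979, 10.078, 95.1, 0, 90], TCP at [0.55, -0, 0.231] pointing down, gripper open.
Joint ranges: [-179.16, 179.16], [-48.56, 103.87], [-65.8, 70.77], [-126.05, 130.52], [-82.76, 87.17], [-180, 180]. Speed limits (degrees/s): [127.2, 127.2, 147.25, 180, 180, 180].

### API

Orientations are given as [roll, pitch, yaw] about the fixed x, y, z axes, in that order (R = Rz(yaw) Ry(pitch) Rx(roll)).
In Python, from workcell import bot gives the robot as it stands.
- The arm moves only by the shell command python3 -m crank 'ROWS' [FORCE]. ROWS is JSON, a list of rows, each an object with "gripper": the finger opening in mm, from 0 to 85.4; "travel": the shift along the tool's x, y, z in mm, a list of three; "twist": the turn, a rotation vector about the tool's x, y, z in rad, a list of three. In form: [{"gripper": gripper, "travel": [tx, ty, tz], "twist": [rx, ry, rz]}, ...]. A call has 1 to 12 rows; each row shifts and turns the commanded pose from where the row before left it, along the tool's axes as they then stand; what a row does not reach is not made up. A row lasts 1/8 s, in which the tool goes at most 62.5 mm and 10.7 degrees, less where a joint would pass 70% of its speed; a pose out of reach is approached as far as the arm can. A call is refused whole if a number of a shift passes 62.5 or a number of a turn 0.188, either way. A call with a gripper value outside its range is refused whole. The fingers move at their own pace and stop on an object; FORCE is the grip in N (left out, the last holds). Time passes only in rows, so rows that do not move let the fingers close. It gives the time, the measured TCP pose, the force, the opening and the grip force at its end, in the units of the state.
- bot.get_obs(): the state, without advancing time (a new reading comes with each control period).
- bot.camera(name): name is "scene" or "side" or "wrist"; returns the picture (400x640x3 uint8, red, green, blue); there is no depth.
- bot.calibration(name): a dict with "vfov" (degrees; the focal length in pixels is half the picture's height over the tangent of half this angle, whatever the lens; pixels are square), "cx", "cy" (the principal point, pixels), "camera_from_world" (4x4, takes a point from world to camera coordinates). Camera axes: x right, y down, z forward; pixel columns grow to the right and rows downward; lengths in m; the calibration is good to about 2 mm. A picture is of the moment at which its call begins: read the wrist's pose just before it. calibration takes no time and is no camera call; for the wrist camera it gives the pose at the moment of the call.
- bot.job_done(): hands the job in; it is judged then, once.
The state is a dict: "time": time; "q": joint angles; "qd": joint speeds; "joint_efforts": joint torques, N m; "ee_pos": TCP position; "tcp_rot": TCP orientation; "wrist_force": force on the tool from outside, world axes, zero at the start; "torque": the same for the moment, N m; "opening": finger opening in m; "grasp_force": force on a finger pad.
Only numpy, scipy, OpenCV 4.12 (cv2) and the standard library are available. Lean on these libraries where they do the work, as an engineer would, in place of code of your own. Each camera call takes 0.05 s, during which the arm holds its last target. There are 200 camera calls.

### The job

First take the tall glue bottle out of the way of the magnifier's arm and stand it upright in the shallow tray. Then pull up the spring plunger on the arm, swing the lens round over the printed gear and let the plunger snap fully down into the hole there, and let go. Do not tip the bottle over, and leave the printed parts, the jar and the screwdriver where they are.

Things in the scene. Friction and masses are not known exactly. Their poses are not given: they have to be found in the camera images.
- stand: The magnifier's fixed stand. Origin on the bench on the arm's upright pivot axis, z up; its x axis points along the parked arm. Grey foot, radius 118 mm, 24 mm high; a steel column, 28 mm across at most, rises on the axis to 168 mm. The three printed parts lie on the bench 200 mm from the axis, one within 8 mm of the direction of each hole but the park hole.
- plate (a point): Centre of the stand's index plate, a disc 109 mm in radius, on the pivot axis at the plate's top, 50 mm above the bench. It has four holes 14 mm across, 90 mm from the axis, at 0 (park), 45, 80 and 115 degrees counter-clockwise from above from the stand's x axis.
- swing (a joint): Angle of the magnifier arm, rad, counter-clockwise from above: 0 in the park hole, 0.785, 1.396, 2.007 at the others; travel ends just past the first and last. Latched it has 0.02 rad play each way; free it turns with 1 N at the knob and stays where left. Aluminium bar 18 mm wide, 68 to 80 mm above the bench; hub 22 mm in radius, up to 90 mm.
- lens (a point): Centre of the round lens at the end of the arm, 200 mm from the pivot axis, 79 mm above the bench; its black rim is 47 mm in radius, 72 to 86 mm above the bench. The printed parts pass beneath it, the bottle does not.
- plunger (a joint): Lift of the spring plunger in the arm, m: 0 with its pin (10 mm thick, round end) fully down in a hole, 0.009 when it clears the plate, 0.014 at the stop. The spring pushes down with 4.5 N at 0, 9 N at the stop. Let go off a hole, the pin rests on the plate at 0.009 and drops in once within 3 mm of a hole's centre.
- knob_mid (a point): Centre of the plunger's black round knob, 30 mm in diameter, 28 mm high, axis upright, on the arm 90 mm from the pivot axis; 120 mm above the bench with the pin down, rising with it. Below it a steel boss 25 mm wide, up to 98 mm. The knob turns freely on its pin, so a gripper holding it need not turn as the arm swings.
- bottle: Tall white closed glue bottle, 46 mm in diameter up to 105 mm, shoulder to 122 mm, then a round cap 30 mm in diameter from 126 to 158 mm. Origin at the centre of its underside, z up. 0.13 to 0.25 kg. It starts upright beside the parked lens, between it and the nearest printed part, and blocks the swing.
- tray: Shallow open steel tray, 150 mm (x) by 170 mm (y), walls 25 mm high and 4 mm thick, fixed to the bench. Origin at the centre of its underside; inner floor 4 mm above the bench. The jar stands anywhere in it; at least the corner farthest from the jar is free for the bottle.
- jar: Glass jar with an aluminium lid, 54 mm in diameter, 60 mm high, in the tray. Origin at the centre of its underside. Leave it.
- gear: Printed grey gear with 12 teeth and a raised hub, 61 mm over the teeth, 22 mm high, lying flat. Origin at the centre of its underside. Leave it where it lies.
- bracket: Printed grey L-shaped bracket, 50 by 32 mm, 36 mm high. Origin at the centre of its underside. Leave it.
- housing: Printed grey open box, 46 by 36 mm, 24 mm high. Origin at the centre of its underside. Leave it.
- driver: Screwdriver with a black handle, 160 mm long, lying along its x axis on the bench beyond the tray. Leave it.
Not all that is in view belongs to the job. Leave any brown look-alike of the gear alone. There is more than one size of the bottle; the job needs the smaller.

How it is judged:
By the outcome, as a careful person would: the job done as asked, in the order asked, and still so for the second after the job is handed in, with the robot touching nothing.
It also fails if it takes over 51 s, if anything falls off the work surface, if the arm or the gripper's body presses on something with over 40 N, if the wrist force passes 120 N, or if a joint passes its speed limit or range.

## Working session

There is one attempt and no reset: what is moved stays moved. The work goes in short steps, Python scripts to look and compute and a shell command to move; the robot and the scene stay as the last step left them, time stands still between calls to the robot, and variables do not carry over. Pictures are saved under pics/ and viewed, at most 10 in all, crops included, and the job is handed in when it is done.

```bash
mkdir -p pics
cat > h.py <<'E'
import numpy as np, cv2
from workcell import bot
def cal(n):
    c=bot.calibration(n); f=200/np.tan(np.radians(c["vfov"]/2)); return c,f,np.array(c["camera_from_world"])
def ray(n,u,v,C=None):
    c,f,T=C or cal(n); R=T[:3,:3]; o=-R.T@T[:3,3]
    return o,R.T@np.array([(u-c["cx"])/f,(v-c["cy"])/f,1])
def onz(n,u,v,z,C=None):
    o,d=ray(n,u,v,C); return o+d*(z-o[2])/d[2]
def pix(n,p,C=None):
    c,f,T=C or cal(n); q=T[:3,:3]@np.array(p)+T[:3,3]; return np.array([c["cx"]+f*q[0]/q[2],c["cy"]+f*q[1]/q[2]])
def snap(n,fn):
    im=bot.camera(n); cv2.imwrite('pics/'+fn,im[:,:,::-1]); return im
E
python3 - <<'E'
from h import *
print(bot.get_obs())
for n in("scene","side","wrist"):
    C=cal(n); print(n,C[0]); snap(n,n+'0.png')
a=cv2.imread('pics/scene0.png');b=cv2.imread('pics/side0.png')
E
ls
```

```text
{'time': 0.0, 'q': array([-6.87653811e-04,  5.01198314e+00,  1.00367647e+01,  9.50987098e+01,
       -1.59040221e-03,  9.00003316e+01]), 'qd': array([ 0.06217132,  0.04516809, -0.05354015,  0.02098784, -0.14663044,
       -0.05546529]), 'joint_efforts': array([ 7.68234549e-04, -5.20392072e+01,  4.64802504e+01,  1.63646933e-02,
        2.23589603e-05, -6.77332673e-05]), 'ee_pos': array([ 5.49792060e-01, -1.45094672e-05,  2.30595280e-01]), 'tcp_rot': array([-1.79926072e+02,  1.59082881e-03,  8.99989828e+01]), 'wrist_force': array([-0.55733914, -0.84338427, -0.73604973]), 'torque': array([ 0.04674284, -0.00500668,  0.00798525]), 'grasp_force': 0.0, 'opening': 0.08526924543689743}
scene {'vfov': 46.8572940976477, 'cx': 325.6476326618568, 'cy': 194.57683470130226, 'camera_from_world': array([[-0.05893729,  0.99824888, -0.00505637,  0.02581355],
       [ 0.83259382,  0.0463612 , -0.55194037, -0.42841837],
       [-0.55073944, -0.03673978, -0.83386825,  1.47151765],
       [ 0.        ,  0.        ,  0.        ,  1.        ]])}
side {'vfov': 53.52063575176004, 'cx': 320.87007753673174, 'cy': 202.87850687655626, 'camera_from_world': array([[-0.91502863, -0.40309864,  0.01529984,  0.52179224],
       [-0.27215949,  0.5889146 , -0.76099199,  0.23299244],
       [ 0.29774454, -0.70049346, -0.64858084,  0.8830537 ],
       [ 0.        ,  0.        ,  0.        ,  1.        ]])}
wrist {'vfov': 65.18026916099599, 'cx': 315.1729641811274, 'cy': 198.54049599855114, 'camera_from_world': array([[ 9.99998935e-01, -1.26117932e-03, -7.35011361e-04,
        -5.49332163e-01],
       [-9.83198352e-04, -9.54108929e-01,  2.99458151e-01,
        -3.92880987e-02],
       [-1.07895133e-03, -2.99457109e-01, -9.54109153e-01,
         3.79661675e-01],
       [ 0.00000000e+00,  0.00000000e+00,  0.00000000e+00,
         1.00000000e+00]])}
h.py
pics
```

View pics/scene0.png

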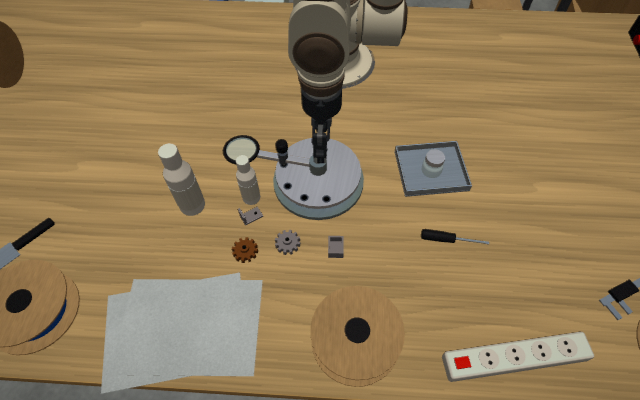

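View pics/side0.png

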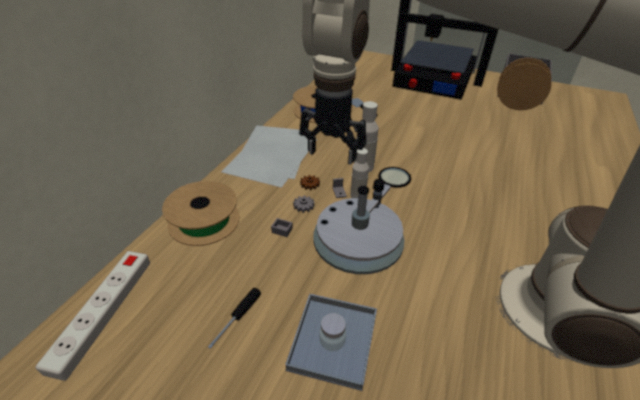

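The scene shows these candidates:
- **Bottles:** small at (247,180), large at (180,180).
- **Gears:** grey at (287,242), brown look-alike at (245,249).
- **Holes on the plate:** about (288,186), (304,197) and (326,198).
- **Others:** knob (282,147), lens (241,150), tray (432,168), jar (434,160).

I choose the small bottle and the grey gear, and check both in a close crop.

Run:
```python
from h import *
a=cv2.imread('pics/scene0.png')
c=cv2.resize(a[125:265,215:475],None,fx=3,fy=3,interpolation=cv2.INTER_CUBIC); cv2.imwrite('pics/crop.png',c)
for nm,u,v,z in [('lens',241,150,.079),('knobtop',282,142,.134),('h45',288,186,.05),('h80',304,197,.05),('h115',326,198,.05),('gear',287,242,.012),('brown',245,249,.012),('brk',250,214,.01),('hous',336,246,.012),('captop',242,160,.158),('bbase',250,198,0),('jar',435,157,.06)]+[('tray',u,v,.025) for u,v in((395,145),(459,143),(470,189),(403,194))]:
    print(nm,onz('scene',u,v,z).round(3))
```

```text
lens [ 0.443 -0.214  0.079]
knobtop [ 0.457 -0.104  0.134]
h45 [ 0.527 -0.088  0.05 ]
h80 [ 0.557 -0.046  0.05 ]
h115 [0.557 0.008 0.05 ]
gear [ 0.663 -0.079  0.012]
brown [ 0.687 -0.176  0.012]
brk [ 0.589 -0.179  0.01 ]
hous [0.667 0.038 0.012]
captop [ 0.535 -0.184  0.158]
bbase [ 0.536 -0.189  0.   ]
jar [0.424 0.279 0.06 ]
tray [0.36  0.183 0.025]
tray [0.344 0.356 0.025]
tray [0.494 0.368 0.025]
tray [0.518 0.199 0.025]
```

View pics/crop.png

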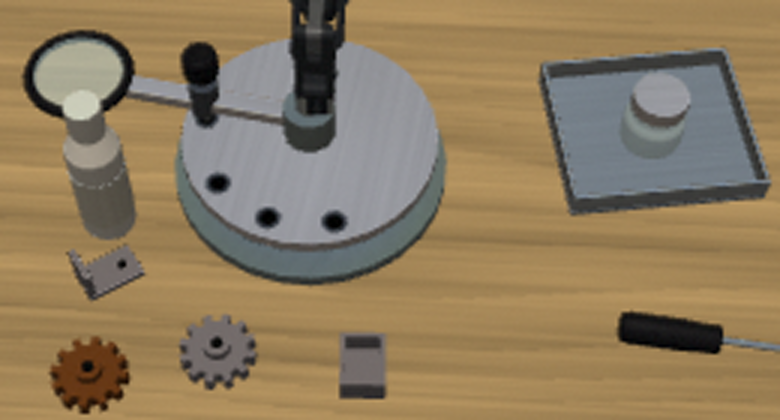

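View pics/wrist0.png

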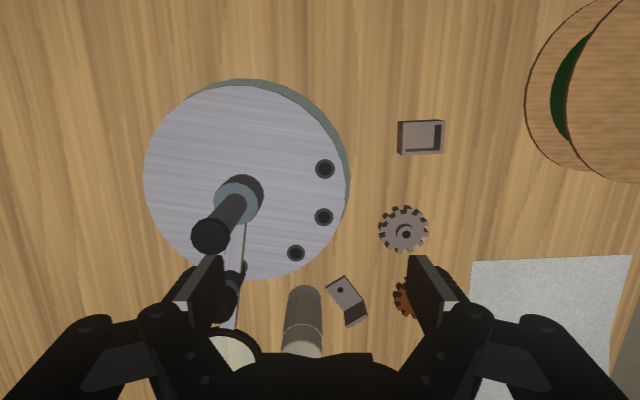

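The crop confirms the smaller white bottle (upright, cap at scene (242,160)) and the grey hubbed gear at (287,242), beside the middle (80°) hole. The wrist view shows the three holes at (325,169), (324,217) and (296,253). Next I fit the stand.

```bash
cat > fit.py <<'E'
from h import *
from scipy.optimize import least_squares
def blob(im,u,v,r,t):
    g=cv2.cvtColor(im,cv2.COLOR_BGR2GRAY).astype(float)[v-r:v+r+1,u-r:u+r+1]
    w=np.clip(t-g,0,None); Y,X=np.mgrid[-r:r+1,-r:r+1]
    return u+(w*X).sum()/w.sum(), v+(w*Y).sum()/w.sum()
E
python3 - <<'E'
from fit import *
S=cv2.imread('pics/scene0.png');W=cv2.imread('pics/wrist0.png')
hs=np.radians([45,80,115])
P={}
P['scene']=[onz('scene',*blob(S,u,v,6,100),.05)[:2] for u,v in((288,186),(304,197),(326,198))]
P['wrist']=[onz('wrist',*blob(W,u,v,13,100),.05)[:2] for u,v in((296,253),(324,217),(325,169))]
for n,p in P.items():
    p=np.array(p)
    f=lambda s:(s[:2]+.09*np.c_[np.cos(hs+s[2]),np.sin(hs+s[2])]-p).ravel()
    r=least_squares(f,[.468,-.015,-1.7]);x,y,t=r.x
    print(n,p.round(4).tolist(),r.x.round(4),np.degrees(t),'res mm',(r.fun*1e3).round(1))
    for nm,a,R in(('knob',0,.09),('lens',0,.2),('knob80',80,.09),('gear80',80,.2)): print(nm,(x+R*np.cos(t+np.radians(a))).round(4),(y+R*np.sin(t+np.radians(a))).round(4))
print('wrist gear',onz('wrist',404,232,.02),'brk',onz('wrist',346,301,.01),'hous',onz('wrist',421,137,.015))
print('wrist bottle base proj',pix('wrist',[.535,-.186,0]),'cap',pix('wrist',[.535,-.186,.158]), pix('side',[.535,-.186,.158]),pix('side',[.535,-.186,0]))
E
```

```text
scene [[0.5262, -0.09], [0.5581, -0.0461], [0.5588, 0.0083]] [ 0.4726 -0.0177 -1.7168] -98.36438890604128 res mm [ 0.1  0.1 -0.1  0.1  0.  -0.2]
knob 0.4595 -0.1067
lens 0.4435 -0.2155
knob80 0.558 -0.046
gear80 0.6624 -0.0807
wrist [[0.5267, -0.0911], [0.5585, -0.0472], [0.5592, 0.007]] [ 0.473  -0.0189 -1.7167] -98.36059708826586 res mm [ 0.1  0.1 -0.   0.  -0.  -0.1]
knob 0.4599 -0.1079
lens 0.4439 -0.2167
knob80 0.5584 -0.0472
gear80 0.6628 -0.0818
wrist gear [ 0.65820839 -0.07860394  0.02      ] brk [ 0.59103953 -0.18450501  0.01      ] hous [0.66921204 0.03579292 0.015     ]
wrist bottle base proj [304.97825101 297.54809214] cap [299.47175167 402.17855569] [361.50604095 150.10793583] [357.13728836 195.38649765]
```

Both views agree on the stand: (0.473, -0.018), yaw -98.4°. Next I move above the bottle while refining its cap position.

```bash
python3 - <<'E'
from h import *
for n,(u,v),fn in(('scene',(242,160),'scene0.png'),('side',(362,152),'side0.png')):
    im=cv2.imread('pics/'+fn); g=im.min(2)
    x0,y0=u-20,v-14; w=g[y0:v+14,x0:u+20]
    for t in (160,190,205):
        k,l,s,c=cv2.connectedComponentsWithStats((w>t).astype(np.uint8))
        d=[(i,*s[i][:5],*(c[i]+[x0,y0]).round(1)) for i in range(1,k) if s[i][4]>15]; 
        for e in d: print(n,t,e[1:],onz(n,e[6],e[7],.158).round(4)[:2])
C=cv2.imread('pics/scene0.png')
E
python3 -m crank '[{"gripper":85,"travel":[-31,-2.5,0],"twist":[0,0,0]},{"gripper":85,"travel":[-31,-2.5,0],"twist":[0,0,0]},{"gripper":85,"travel":[-31,-2.5,0],"twist":[0,0,0]},{"gripper":85,"travel":[-31,-2.5,0],"twist":[0,0,0]},{"gripper":85,"travel":[-31,-2.5,0],"twist":[0,0,0]},{"gripper":85,"travel":[-31,-2.5,0],"twist":[0,0,0]},{"gripper":85,"travel":[0,0,0],"twist":[0,0,0]},{"gripper":85,"travel":[0,0,0],"twist":[0,0,0]}]' 40
```

```text
scene 160 (np.int32(14), np.int32(9), np.int32(12), np.int32(10), np.int32(97), np.float64(241.6), np.float64(159.5)) [ 0.5335 -0.1856]
time: 1.15
ee_pos: [0.5349, -0.1857, 0.2311]
tcp_rot: [-180.0, -0.0, 90.0]
wrist_force: [-0.3, -0.8, -0.2]
opening: 0.085
grasp_force: 0.0
```

Run:
```python
from h import *
print(pix('wrist',[.5345,-.1857,.158]),pix('wrist',[.5345,-.1857,.0]))
a=snap('wrist','w1.png');b=snap('side','s1.png');
cv2.imwrite('pics/m1.png',np.hstack([cv2.resize(a,(400,250)),cv2.resize(b[90:230,270:430],(400,350))[:250]])[:,:,::-1])
```

```text
[314.97653395 208.65135969] [315.05059431 165.67569949]
```

View pics/m1.png

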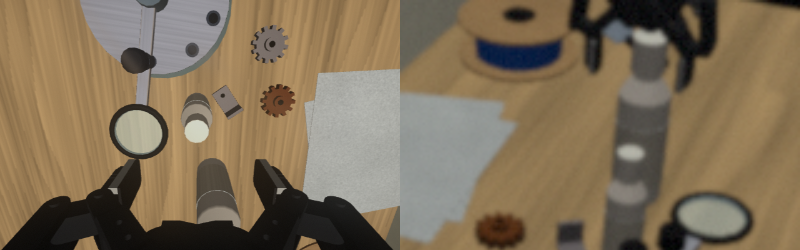

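The wrist view shows the small cap at (314,210), where the fit predicts (315,209). The large bottle stands clear in -y, so I descend and grip the cap.

```bash
python3 -m crank '[{"gripper":85,"travel":[0,0,26],"twist":[0,0,0]},{"gripper":85,"travel":[0,0,26],"twist":[0,0,0]},{"gripper":85,"travel":[0,0,26],"twist":[0,0,0]},{"gripper":70,"travel":[0,0,26],"twist":[0,0,0]},{"gripper":45,"travel":[0,0,0],"twist":[0,0,0]},{"gripper":36,"travel":[0,0,0],"twist":[0,0,0]},{"gripper":20,"travel":[0,0,0],"twist":[0,0,0]},{"gripper":20,"travel":[0,0,0],"twist":[0,0,0]},{"gripper":20,"travel":[0,0,0],"twist":[0,0,0]},{"gripper":20,"travel":[0,0,0],"twist":[0,0,0]}]' 40
```

```text
time: 2.5
ee_pos: [0.5355, -0.1862, 0.1289]
tcp_rot: [179.9, 0.0, 90.0]
wrist_force: [-1.1, 0.7, 6.5]
opening: 0.0287
grasp_force: 39.9
```

```bash
python3 -m crank '[{"gripper":20,"travel":[0,0,-5],"twist":[0,0,0]},{"gripper":20,"travel":[0,0,-15],"twist":[0,0,0]},{"gripper":20,"travel":[0,0,-20],"twist":[0,0,0]},{"gripper":20,"travel":[0,0,-20],"twist":[0,0,0]},{"gripper":20,"travel":[0,0,-20],"twist":[0,0,0]},{"gripper":20,"travel":[0,0,-20],"twist":[0,0,0]},{"gripper":20,"travel":[0,0,0],"twist":[0,0,0]},{"gripper":20,"travel":[0,0,0],"twist":[0,0,0]}]'
python3 - <<'E'
from h import *
S=snap('scene','s2.png')
# tray/jar refine
hsv=cv2.cvtColor(cv2.imread('pics/scene0.png'),cv2.COLOR_BGR2HSV)
m=((hsv[:,:,0]>85)&(hsv[:,:,0]<130)).astype(np.uint8); m[:, :385]=0; m[:,485:]=0; m[:130]=0; m[210:]=0
m=cv2.morphologyEx(m,cv2.MORPH_CLOSE,np.ones((5,5)))
c=max(cv2.findContours(m,0,2)[0],key=cv2.contourArea)
print(cv2.approxPolyDP(cv2.convexHull(c),6,True).reshape(-1,2).tolist())
a=cv2.resize(S[90:250,200:460],None,fx=3,fy=3,interpolation=cv2.INTER_CUBIC); cv2.imwrite('pics/c2.png',a[:,:,::-1])
E
```

```text
time: 3.5
ee_pos: [0.535, -0.186, 0.2268]
tcp_rot: [-180.0, -0.0, 90.0]
wrist_force: [0.0, -0.2, -1.7]
opening: 0.0292
grasp_force: 39.8
[[456, 141], [469, 190], [405, 195], [396, 147]]
```

View pics/c2.png

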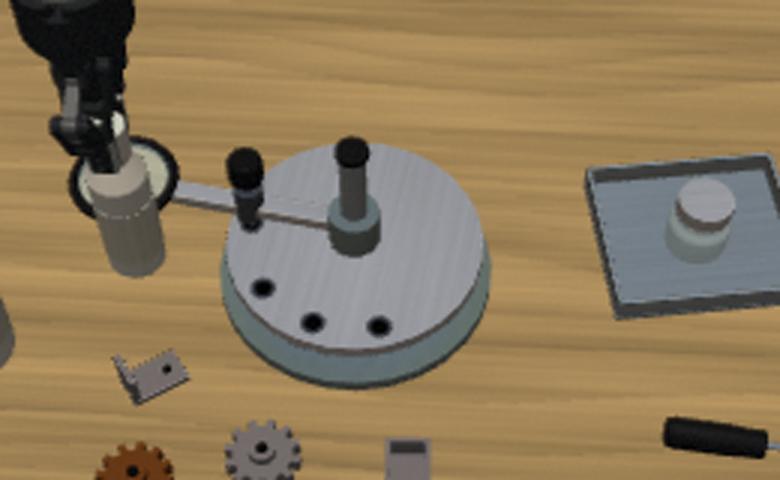

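The picture shows the bottle hanging upright at (135,200) in the crop, with the lens now free beside it. I carry it round the column to the tray's free corner, at +x -y.

```bash
python3 -m crank '[{"gripper":20,"travel":[20,2,0],"twist":[0,0,0]},{"gripper":20,"travel":[45,4,0],"twist":[0,0,0]},{"gripper":20,"travel":[50,4,0],"twist":[0,0,0]},{"gripper":20,"travel":[50,4,0],"twist":[0,0,0]},{"gripper":20,"travel":[50,4,0],"twist":[0,0,0]},{"gripper":20,"travel":[45,-17,0],"twist":[0,0,0]},{"gripper":20,"travel":[45,-17,0],"twist":[0,0,0]},{"gripper":20,"travel":[40,-17,0],"twist":[0,0,0]},{"gripper":20,"travel":[35,-15,0],"twist":[0,0,0]},{"gripper":20,"travel":[25,-11,0],"twist":[0,0,0]},{"gripper":20,"travel":[14,-5,0],"twist":[0,0,0]},{"gripper":20,"travel":[0,0,0],"twist":[0,0,0]}]'
python3 - <<'E'
from h import *
print(bot.get_obs()['ee_pos'],bot.get_obs()['tcp_rot'])
a=snap('wrist','w3.png')
S=snap('scene','s3.png');c=cv2.resize(S[90:230,360:500],(400,400))
cv2.imwrite('pics/m3.png',np.hstack([cv2.resize(a,(400,250)),c[100:350]])[:,:,::-1])
print([pix('scene',[.471,.233,z]) for z in(.004,.098)])
E
```

```text
time: 5.05
ee_pos: [0.4706, 0.2337, 0.227]
tcp_rot: [-180.0, 0.0, 90.1]
wrist_force: [0.6, 0.2, -1.4]
opening: 0.0294
grasp_force: 40.0
[0.47056985 0.2337116  0.22698852] [-1.79978175e+02  1.42000837e-02  9.00907687e+01]
[array([414.33355573, 183.93560689]), array([420.33454921, 161.84700897])]
```

View pics/m3.png

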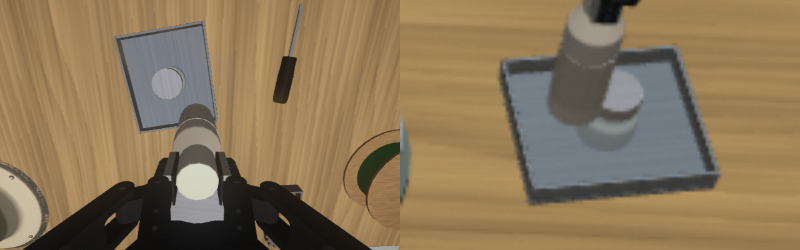

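Run:
```python
from h import *
C=cal('wrist')
for u,v in((115,38),(204,21),(216,120),(139,131)): print(onz('wrist',u*1.6,v*1.6,.025,C).round(3)[:2])
print('jar',onz('wrist',167*1.6,83*1.6,.06,C).round(3))
```

```text
[0.338 0.347]
[0.482 0.371]
[0.506 0.208]
[0.362 0.186]
jar [0.424 0.278 0.06 ]
```

```bash
python3 -m crank '[{"gripper":20,"travel":[2,-3,10],"twist":[0,0,0]},{"gripper":20,"travel":[0,0,20],"twist":[0,0,0]},{"gripper":20,"travel":[0,0,20],"twist":[0,0,0]},{"gripper":20,"travel":[0,0,20],"twist":[0,0,0]},{"gripper":20,"travel":[0,0,12],"twist":[0,0,0]},{"gripper":20,"travel":[0,0,6],"twist":[0,0,0]},{"gripper":20,"travel":[0,0,3],"twist":[0,0,0]},{"gripper":20,"travel":[0,0,1],"twist":[0,0,0]},{"gripper":20,"travel":[0,0,0],"twist":[0,0,0]}]'
```

```text
time: 6.28
ee_pos: [0.4682, 0.2351, 0.1357]
tcp_rot: [180.0, -0.0, 90.0]
wrist_force: [0.3, 0.3, -1.9]
opening: 0.0291
grasp_force: 40.0
```

```bash
python3 -m crank '[{"gripper":20,"travel":[0,0,1],"twist":[0,0,0]},{"gripper":20,"travel":[0,0,1],"twist":[0,0,0]},{"gripper":20,"travel":[0,0,1],"twist":[0,0,0]},{"gripper":20,"travel":[0,0,0],"twist":[0,0,0]}]'
```

```text
time: 6.78
ee_pos: [0.4681, 0.2352, 0.1329]
tcp_rot: [180.0, -0.0, 90.0]
wrist_force: [-1.6, 0.8, 4.4]
opening: 0.0289
grasp_force: 40.6
```

The bottle has touched down, with force +4.4 N. I release it and rise.

```bash
python3 -m crank '[{"gripper":31,"travel":[0,0,0],"twist":[0,0,0]},{"gripper":36,"travel":[0,0,0],"twist":[0,0,0]},{"gripper":60,"travel":[0,0,0],"twist":[0,0,0]},{"gripper":75,"travel":[0,0,0],"twist":[0,0,0]},{"gripper":75,"travel":[0,0,-20],"twist":[0,0,0]},{"gripper":75,"travel":[0,0,-30],"twist":[0,0,0]},{"gripper":75,"travel":[0,0,-30],"twist":[0,0,0]},{"gripper":75,"travel":[0,0,-15],"twist":[0,0,0]},{"gripper":75,"travel":[0,0,0],"twist":[0,0,0]}]'
python3 - <<'E'
from h import *
S=snap('scene','s4.png');
cv2.imwrite('pics/m4.png',cv2.resize(S[100:220,220:490],None,fx=2.9,fy=2.9,interpolation=cv2.INTER_CUBIC)[:,:,::-1])
E
```

```text
time: 7.9
ee_pos: [0.4684, 0.2352, 0.2278]
tcp_rot: [179.9, -0.0, 90.0]
wrist_force: [-0.3, -0.1, -1.5]
opening: 0.0748
grasp_force: 0.0
```

View pics/m4.png

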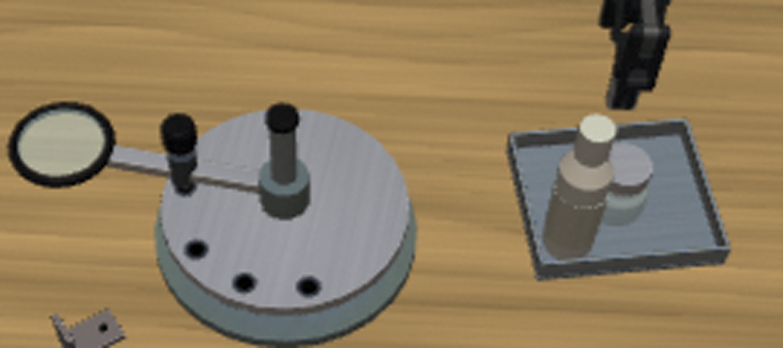

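The bottle stands upright in the tray, base at crop (572,240), clear of the jar and walls. Next, the knob.

```bash
python3 -m crank '[{"gripper":75,"travel":[-25,0,0],"twist":[0,0,0]},{"gripper":75,"travel":[-50,-1.5,0],"twist":[0,0,0]},{"gripper":75,"travel":[-55,-1.5,0],"twist":[0,0,0]},{"gripper":75,"travel":[-55,-1.5,0],"twist":[0,0,0]},{"gripper":75,"travel":[-55,-1.5,0],"twist":[0,0,0]},{"gripper":75,"travel":[-50,-1.5,0],"twist":[0,0,0]},{"gripper":75,"travel":[-35,-1,0],"twist":[0,0,0]},{"gripper":75,"travel":[-17.5,0,0],"twist":[0,0,0]},{"gripper":75,"travel":[0,0,20],"twist":[0,0,0]},{"gripper":75,"travel":[0,0,20],"twist":[0,0,0]},{"gripper":75,"travel":[0,0,0],"twist":[0,0,0]},{"gripper":75,"travel":[0,0,0],"twist":[0,0,0]}]'
python3 - <<'E'
from h import *
a=snap('wrist','w5.png'); C=cal('wrist')
print([pix('wrist',[.4597,-.1073,z],C).round(1) for z in(.106,.134)])
m=(a.max(2)<45).astype(np.uint8)
k,l,s,c=cv2.connectedComponentsWithStats(m)
for i in range(1,k):
    if s[i][4]>150: print(s[i],c[i].round(1))
E
```

```text
time: 9.45
ee_pos: [0.4596, -0.1071, 0.1877]
tcp_rot: [180.0, -0.0, 90.0]
wrist_force: [-0.3, -0.2, 0.3]
opening: 0.075
grasp_force: 0.0
[array([315.3, 204.8]), array([315.4, 218.1])]
[511   0  59  48 752] [524.   26.8]
[536   0  45  37 677] [565.2  15.1]
[321  43  50  44 589] [354.3  57.9]
[430  42  17  19 251] [437.7  50.7]
[422 111  16  16 193] [429.3 118.8]
[297 190  38  45 520] [318.6 201.9]
[   14   252   603   148 39321] [315.3 354.7]
[ 247  262   98   85 1529] [289.9 306.9]
```

The knob blob is centred at u≈316, where the fit predicts 315. I descend and grip.

```bash
python3 -m crank '[{"gripper":75,"travel":[0,0,20],"twist":[0,0,0]},{"gripper":75,"travel":[0,0,25],"twist":[0,0,0]},{"gripper":75,"travel":[0,0,25],"twist":[0,0,0]},{"gripper":60,"travel":[0,0,15],"twist":[0,0,0]},{"gripper":40,"travel":[0,0,0],"twist":[0,0,0]},{"gripper":34,"travel":[0,0,0],"twist":[0,0,0]},{"gripper":20,"travel":[0,0,0],"twist":[0,0,0]},{"gripper":20,"travel":[0,0,0],"twist":[0,0,0]},{"gripper":20,"travel":[0,0,0],"twist":[0,0,0]},{"gripper":20,"travel":[0,0,0],"twist":[0,0,0]}]' 60
```

```text
time: 10.75
ee_pos: [0.4603, -0.1077, 0.1037]
tcp_rot: [179.9, 0.0, 90.0]
wrist_force: [0.0, -1.0, 7.4]
opening: 0.0285
grasp_force: 59.4
```

Lift the plunger 12 mm.

```bash
python3 -m crank '[{"gripper":20,"travel":[0,0,-4],"twist":[0,0,0]},{"gripper":20,"travel":[0,0,-4],"twist":[0,0,0]},{"gripper":20,"travel":[0,0,-4],"twist":[0,0,0]},{"gripper":20,"travel":[0,0,0],"twist":[0,0,0]},{"gripper":20,"travel":[0,0,0],"twist":[0,0,0]}]'
python3 - <<'E'
import numpy as np
c=np.array([.4728,-.0183]);t=np.radians(-98.36+np.arange(0,81,10))
p=c+.09*np.c_[np.cos(t),np.sin(t)]
print(p.round(4)[[0,-1]]); print((np.diff(p,axis=0)*1e3)[:,::-1].round(1))
E
```

```text
time: 11.38
ee_pos: [0.4593, -0.1075, 0.1139]
tcp_rot: [-180.0, -0.0, 90.0]
wrist_force: [-0.5, -1.7, -8.0]
opening: 0.0285
grasp_force: 59.7
[[ 0.4597 -0.1073]
 [ 0.5582 -0.0466]]
[[-0.9 15.7]
 [ 1.8 15.6]
 [ 4.5 15. ]
 [ 7.  14. ]
 [ 9.4 12.6]
 [11.4 10.8]
 [13.1  8.6]
 [14.4  6.2]]
```

```bash
python3 -m crank '[{"gripper":20,"travel":[0,0,-1],"twist":[0,0,0]},{"gripper":20,"travel":[-0.9,15.7,0],"twist":[0,0,0]},{"gripper":20,"travel":[1.8,15.6,0],"twist":[0,0,0]},{"gripper":20,"travel":[4.5,15,0],"twist":[0,0,0]},{"gripper":20,"travel":[7,14,0],"twist":[0,0,0]},{"gripper":20,"travel":[9.4,12.6,0],"twist":[0,0,0]},{"gripper":20,"travel":[11.4,10.8,0],"twist":[0,0,0]},{"gripper":20,"travel":[13.1,8.6,0],"twist":[0,0,0]},{"gripper":20,"travel":[14.4,6.2,0],"twist":[0,0,0]},{"gripper":20,"travel":[0,0,0],"twist":[0,0,0]},{"gripper":20,"travel":[0,0,0],"twist":[0,0,0]}]'
```

```text
time: 12.75
ee_pos: [0.5588, -0.0456, 0.1155]
tcp_rot: [179.9, -0.0, 90.1]
wrist_force: [5.2, -1.3, -9.6]
opening: 0.0285
grasp_force: 60.3
```

```bash
python3 -m crank '[{"gripper":20,"travel":[0,0,2],"twist":[0,0,0]},{"gripper":20,"travel":[0,0,3],"twist":[0,0,0]},{"gripper":20,"travel":[0,0,3],"twist":[0,0,0]},{"gripper":20,"travel":[0,0,2],"twist":[0,0,0]},{"gripper":20,"travel":[0,0,0],"twist":[0,0,0]},{"gripper":20,"travel":[0,0,0],"twist":[0,0,0]}]'
```

```text
time: 13.5
ee_pos: [0.5586, -0.0463, 0.1058]
tcp_rot: [179.9, -0.0, 90.0]
wrist_force: [5.3, -1.2, -6.2]
opening: 0.0283
grasp_force: 60.5
```

```bash
python3 -m crank '[{"gripper":20,"travel":[0,0,2],"twist":[0,0,0]},{"gripper":20,"travel":[0,0,1],"twist":[0,0,0]},{"gripper":20,"travel":[0,0,0],"twist":[0,0,0]},{"gripper":34,"travel":[0,0,0],"twist":[0,0,0]},{"gripper":45,"travel":[0,0,0],"twist":[0,0,0]},{"gripper":65,"travel":[0,0,0],"twist":[0,0,0]},{"gripper":75,"travel":[0,0,0],"twist":[0,0,0]},{"gripper":75,"travel":[0,0,0],"twist":[0,0,0]},{"gripper":75,"travel":[0,0,-20],"twist":[0,0,0]},{"gripper":75,"travel":[0,0,-40],"twist":[0,0,0]},{"gripper":75,"travel":[0,0,-40],"twist":[0,0,0]},{"gripper":75,"travel":[0,0,-20],"twist":[0,0,0]}]'
python3 -m crank '[{"gripper":75,"travel":[30,-40,0],"twist":[0,0,0]},{"gripper":75,"travel":[40,-40,0],"twist":[0,0,0]},{"gripper":75,"travel":[50,-40,0],"twist":[0,0,0]},{"gripper":75,"travel":[30,-20,0],"twist":[0,0,0]},{"gripper":75,"travel":[0,0,0],"twist":[0,0,0]},{"gripper":75,"travel":[0,0,0],"twist":[0,0,0]}]'
python3 - <<'E'
from h import *
S=snap('scene','s6.png');b=snap('side','d6.png')
A=cv2.resize(S[90:270,220:480],None,fx=2.2,fy=2.2,interpolation=cv2.INTER_CUBIC)
cv2.imwrite('pics/m6.png',A[:,:,::-1])
for z in(.134,.143): print(z,pix('scene',[.5582,-.0466,z]),pix('side',[.5582,-.0466,z]))
print('lens',pix('scene',[.6626,-.081,.079]))
for n,im,(u,v) in(('scene',S,(308,172)),('side',b,(345,185))):
    m=(im.max(2)<50).astype(np.uint8); k,l,s,c=cv2.connectedComponentsWithStats(m)
    for i in range(1,k):
        if s[i][4]>25 and abs(c[i][0]-u)<40 and abs(c[i][1]-v)<40: print(n,s[i],c[i].round(1))
E
```

```text
time: 15.0
ee_pos: [0.5585, -0.0468, 0.2247]
tcp_rot: [179.8, 0.0, 90.0]
wrist_force: [-0.6, 0.2, 0.3]
opening: 0.0752
grasp_force: 0.0
time: 15.75
ee_pos: [0.4192, 0.1019, 0.2224]
tcp_rot: [180.0, 0.0, 90.0]
wrist_force: [-0.6, -0.3, 0.3]
opening: 0.075
grasp_force: 0.0
0.134 [301.87981029 177.15641158] [333.5690189  183.60822865]
0.143 [301.68930444 174.84081705] [333.69917089 180.74832793]
lens [283.86007277 228.14088109]
scene [312 136  11  11  93] [317.  140.7]
scene [319 165   7  10  33] [322.8 170. ]
scene [297 174  12  15 150] [302.7 180.9]
scene [299 189  10  11  52] [304.5 192.8]
scene [323 196   7   6  26] [326.  198.5]
side [ 329  117   85   93 3429] [375.8 161.6]
side [329 197   9  14  64] [332.1 202.9]
side [353 218  15  10  90] [359.6 223.4]
```

View pics/m6.png

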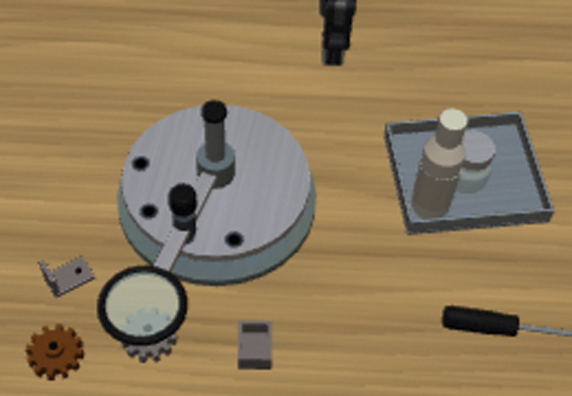

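The view shows the lens over the grey gear at (145,310), the bottle upright in the tray, and the other parts in place. To check that the pin is fully down, I compare the knob's height with the parked image.

Run:
```python
from h import *
for fn,p in(('s4.png',[.4597,-.1073]),('s6.png',[.5582,-.0466])):
    im=cv2.imread('pics/'+fn); q=pix('scene',p+[.120]); q2=pix('scene',p+[.129])
    m=(im.max(2)<50).astype(np.uint8); k,l,s,c=cv2.connectedComponentsWithStats(m)
    i=min(range(1,k),key=lambda i:np.hypot(*(c[i]-q))+(s[i][4]<60)*99)
    print(fn,q.round(1),'at 9mm',q2.round(1),s[i],c[i].round(1),'delta',(c[i]-q).round(1))
```

```text
s4.png [280.8 146.5] at 9mm [280.5 144.1] [276 139  12  15 139] [281.4 146.2] delta [ 0.6 -0.3]
s6.png [302.2 180.7] at 9mm [302.  178.4] [297 174  12  15 150] [302.7 180.9] delta [0.5 0.2]
```

The knob sits at the same height as when parked, so the pin is fully down. I hand the job in.

```bash
python3 -c "
from workcell import bot
print(bot.job_done())"
```

```text
the job is handed in; nothing more can be done
None
```

The job is handed in: the bottle stands upright in the tray, and the lens is over the grey gear with the plunger fully down in the 80° hole and released; it took about 16 s of the 51 s allowed.

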